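Flip the tea caddy's cover leaf to the other well

ROBOT

A 6-joint arm with a two-finger parallel gripper is mounted at the origin on the work surface. World frame = base frame: x ahead of the robot, y to its left, z up, the work surface at z = 0. Lengths are in m, angles in rad, forces in N, time in s.
With the tool pointing down it reaches from about 0.275 to 0.825 m from the base axis. Payload 5.2 kg.
Tool frame: the origin (TCP) lies midway between the tips of the shut fingers; the grasp point (between the pads) lies 19 mm behind it; z points along the fingers, y is the line along which they close (so a half turn about z gives the same grasp; the last joint's range is limited). The gripper opens to 93 mm and grips with 3 to 60 N. Pads are 15 mm wide; open, the fingers measure 128 mm over their backs; the gripper's body (75 mm by 188 mm) begins 65 mm behind the grasp point.
Start: joints at [0.902, 0.259, 1.535, -0, 1.348, -0.203], TCP at [0.247, 0.491, 0.219] pointing down, gripper open.
Joint ranges: [-3.14, 3.14], [-0.91, 2.08], [0.19, 2.58], [-1.22, 4.36], [0.22, 2.71], [-3.12, 3.12]. Speed limits (rad/s): [2.57, 2.57, 3.14, 3.14, 3.14, 3.14].

INTERFACE

Orientations are given as a unit quaternion [x, y, z, w].
In Python, from cell import ctrl, eyes, order gives the robot as it stands.
- The arm moves only by the tool step_arm, never from a script. Its argument "deltas" is a list of rows, each an object of numbers: "dx", "dy", "dz": the shift along the tool's x, y, z in cm; "roll": the turn about the tool's z in degrees. In form: [{"dx": .., "dy": .., "dz": .., "roll": ..}, ...]. A call has 1 to 5 rows; each row shifts and turns the commanded pose from where the row before left it, along the tool's axes as they then stand; what a row does not reach is not made up. A row lasts 1/10 s, in which the tool goes at most 50 mm and 8.59 degrees, less where a joint would pass 70% of its speed; a pose out of reach is approached as far as the arm can. A call with a gripper value outside its range is refused whole. "fingers" is the closure in counts, from 0 (fully open) to 255 (shut), set as the call begins (left out, the last holds). The fingers move at their own pace and stop on an object; "grip_force" is the grip in N (left out, the last holds). Time passes only in rows, so rows that do not move let the fingers close. It gives the time, the measured TCP pose, the force, the opening and the grip force at its end, in the units of the state.
- ctrl.observe(): the state, without advancing time (a new reading comes with each control period).
- eyes.camera(name): name is "scene" or "top" or "wrist"; returns the picture (384x512x3 uint8, red, green, blue); there is no depth.
- eyes.camera_params(name): a dict with "fx", "fy", "cx", "cy" (pixels), "world_to_cam" (4x4, takes a point from world to camera coordinates). Camera axes: x right, y down, z forward; pixel columns grow to the right and rows downward; lengths in m; the calibration is good to about 2 mm. A picture is of the moment at which its call begins: read the wrist's pose just before it. camera_params takes no time and is no camera call; for the wrist camera it gives the pose at the moment of the call.
- order.hand_in(): hands the job in; it is judged then, once.
The state is a dict: "t": time; "qpos": joint angles; "joint_velocities": joint speeds; "joint_torque": joint torques, N m; "eef_pos": TCP position; "orientation": TCP orientation; "force": force on the tool from outside, world axes, zero at the start; "wrist_torque": the same for the moment, N m; "finger_gap": opening from 0.0 (shut) to 1.0 (fully open); "gripper_force": force on a finger pad.
Only numpy, scipy, OpenCV 4.12 (cv2) and the standard library are available. Lean on these libraries where they do the work, as an engineer would, in place of code of your own. Each camera call takes 0.05 s, during which the arm holds its last target. There are 200 camera calls.

TASK

The wooden two-well caddy on the pantry counter has one dark cover leaf, hinged on the spine between the wells and left ajar over the well with the tea packets. Using only the fingertips or the outside of the fingers, push the leaf up by its overhanging lip, gently flip it over the spine and press it down until it lies flat on the other well, over the spice pots, then come clear. Do not take the leaf between the fingers, do not lift or shove the caddy, and leave the jars and the tin standing where they are.

Things in the scene. Friction and masses are not known exactly. Their poses are not given: they have to be found in the camera images.
- caddy: Open caddy of light wood, loose on the counter, about 2.5 kg, 200 (its x) x 250 (its y) x 70 mm high, walls 7 mm; two wells side by side along its y, separated by a 12 mm wall along its x (the spine). Well on its -y side (the robot's right): five coloured tea packets; on its +y side: three spice pots. Contents stay below the rim. Origin: centre of its underside; z up. It stands on the counter turned by up to 0.55 rad.
- caddy_hinge (a point): Middle of the hinge axis: above the caddy's origin, 74 mm over its underside. The hinge axis runs along the caddy's x. Axes as the caddy's.
- cover (a joint): Angle of the cover leaf about the hinge axis, rad: 0 = flat on the rim over the -y well (tea packets), pi/2 = upright, pi = 3.14 = flat on the rim over the +y well (spice pots); stops at 0 and pi. Starts at 0.08 to 0.75. The hinge has friction and the leaf stays wherever it is left, so it must be pushed all the way; it takes about 3 N at the lip. The leaf weighs about 0.16 kg.
- cover_lip (a point): Middle of the leaf's free edge, half-way through its thickness; turns with the leaf: a dark wood board 204 mm along the spine, 6 mm thick, reaching 150 mm from the hinge axis, cork panel on top at the start, white beneath. It overhangs the side wall by 25 mm, 70 mm above the counter. Axes as the caddy's when the joint is 0: x along the edge, y to the hinge, z out of the cork face.
- jar: Bystander: amber glass jar with steel lid, 64 mm across, 105 mm high, origin at the centre of its underside, standing 180 to 200 mm from the caddy's centre on one of three places: two beyond the caddy's +x end, one beyond its +y side (about 225 mm).
- tin: Bystander: red-labelled steel tin, 66 mm across, 85 mm high, origin at the centre of its underside, on another of those three places.
- spice: Bystander: green glass spice jar with red cap, 44 mm across, 100 mm high, origin at the centre of its underside, on the third of those places.

How it is judged:
On the way, in this order (a step that is already met when the one before it is completed fails the run):
1. the leaf is stood up past upright (value of joint cover above 1.6 rad).
2. the leaf lies flat on the other well (value of joint cover above 3.08 rad), for 0.2 s.
At the end, for the whole second after the job is handed in: The leaf lies flat on the spice-pot well (joint above 3.08 rad, i.e. its lip within about 9 mm of fully down) and at rest; the caddy stands level within 30 mm of where it was; jar, tin and spice jar stand upright within 20 mm of where they were (value of joint cover above 3.08 rad and velocity of joint cover below 0.1 rad/s and linear speed of caddy below 0.02 m/s and distance of caddy from where it was at the start of the episode below 0.03 m and angle between caddy's own z axis and vertical below 0.05 rad and distance of each of jar, tin, spice from where it was at the start of the episode below 0.02 m and angle between each of jar, tin, spice's own z axis and vertical below 0.25 rad); the robot touches nothing.
It fails at once if a jar or the tin is moved more than 20 mm or tipped (distance of any of jar, tin, spice from where it was at the start of the episode above 0.02 m or angle between any of jar, tin, spice's own z axis and vertical above 0.25 rad).
It fails at once if the caddy is lifted, tipped or shoved more than 30 mm (distance of caddy from where it was at the start of the episode above 0.03 m or height (world z) of caddy above 0.012 m or angle between caddy's own z axis and vertical above 0.1 rad).
It fails at once if the cover leaf is taken between the fingers (the grasp point lies within the leaf) (x of the grasp point in the frame of cover_lip between -0.105 and 0.105 m and y of the grasp point in the frame of cover_lip between -0.008 and 0.15 m and z of the grasp point in the frame of cover_lip between -0.006 and 0.006 m).
It fails at once if the cover leaf is thrown over or slammed (faster than 4 rad/s) (velocity of joint cover above 4 rad/s).
It fails at once if the cover is pressed harder than 45 N (contact force between the fingers and caddy above 45 N).
It also fails if it takes over 43 s, if anything falls off the work surface, if the arm or the gripper's body presses on something with over 40 N, if the wrist force passes 120 N, or if a joint passes its speed limit or range.

## Working session

There is one attempt and no reset: what is moved stays moved. The work goes in short steps, Python scripts to look and compute and a tool call to move; the robot and the scene stay as the last step left them, time stands still between calls to the robot, and variables do not carry over. Pictures are saved under pics/ and viewed, at most 10 in all, crops included, and the job is handed in when it is done.

Besides the shell and the picture viewer there is one more tool, called after "Request:" in YAML: its name, and indented under it one key for each argument. step_arm: Moves the arm, as the interface text tells. Its arguments: {"type":"object","properties":{"deltas":{"type":"array"},"fingers":{"type":"number"},"grip_force":{"type":"number"}},"required":["deltas"]}

```bash
mkdir -p pics; cat > h.py <<'E'
import numpy as np, cv2
from cell import ctrl, eyes, order
def snap(name,f):
    im=eyes.camera(name); cv2.imwrite('pics/'+f,im[:,:,::-1]); return im
def ray(name,u,v):
    p=eyes.camera_params(name); T=np.linalg.inv(np.array(p['world_to_cam']))
    d=T[:3,:3]@np.array([(u-p['cx'])/p['fx'],(v-p['cy'])/p['fy'],1]); return T[:3,3],d
def onz(name,u,v,z):
    o,d=ray(name,u,v); return o+d*(z-o[2])/d[2]
def proj(name,P):
    p=eyes.camera_params(name); c=np.array(p['world_to_cam'])@np.append(P,1)
    return p['fx']*c[0]/c[2]+p['cx'],p['fy']*c[1]/c[2]+p['cy']
E
python3 - <<'E'
from h import *
a=snap('top','top0.png');b=snap('scene','scene0.png')
cv2.imwrite('pics/both.png',cv2.resize(np.hstack([a,b])[:,:,::-1],(800,300)))
s=ctrl.observe();print({k:np.round(v,3) for k,v in s.items()})
for n in('top','scene'):print(np.round(ray(n,256,192),3),eyes.camera_params(n)['fx'])
E
```

```text
{'t': np.float64(0.1), 'qpos': array([ 0.902,  0.259,  1.536, -0.   ,  1.348, -0.203]), 'joint_velocities': array([-0.   , -0.   , -0.003,  0.001,  0.   , -0.001]), 'joint_torque': array([ 4.0000e-03, -4.3820e+01, -2.8464e+01,  7.2000e-02,  3.6000e-02,
       -0.0000e+00]), 'eef_pos': array([0.247, 0.491, 0.218]), 'orientation': array([ 0.231,  0.973, -0.001, -0.   ]), 'force': array([-0.163, -0.337, -1.42 ]), 'wrist_torque': array([-0.009,  0.035,  0.053]), 'gripper_force': np.float64(0.0), 'finger_gap': np.float64(1.0)}
[[ 0.486  0.094  0.863]
 [ 0.17  -0.015 -0.985]] 385.5420229787143
[[ 1.168  0.083  1.007]
 [-0.507  0.029 -0.861]] 426.47576998174316
```

View pics/top0.png

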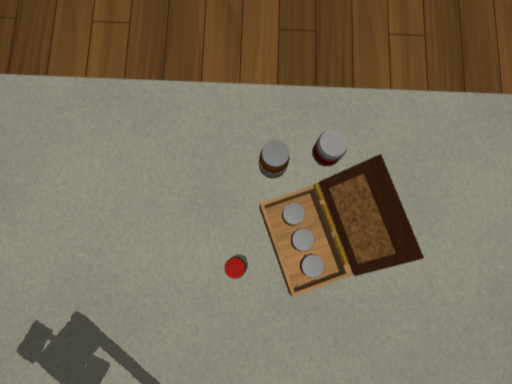

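View pics/scene0.png

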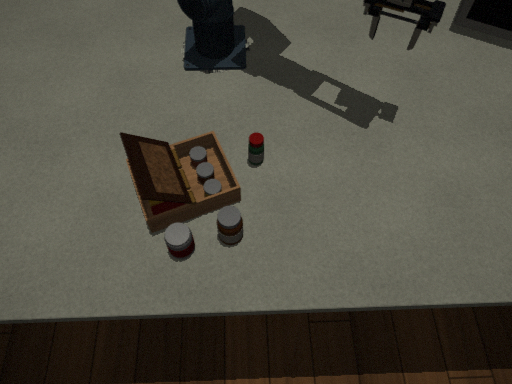

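The top view shows the caddy at about (335,230), with the leaf ajar to the right and lip corners near (381,156) and (422,257). The jar (275,155) and the tin (330,145) are beyond +x, and the spice jar (235,268) is beyond +y. I'll zoom in for exact corners.

```bash
python3 - <<'E'
import cv2,numpy as np
a=cv2.imread('pics/top0.png')[140:310,250:435];b=cv2.imread('pics/scene0.png')[115:255,105:265]
f=lambda i,w:cv2.resize(np.clip(i*1.8,0,255).astype('uint8'),None,fx=w,fy=w,interpolation=cv2.INTER_CUBIC)
cv2.imwrite('pics/ca.png',f(a,3.5));cv2.imwrite('pics/cb.png',f(b,4))
E
```

```text
(no output)
```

View pics/ca.png

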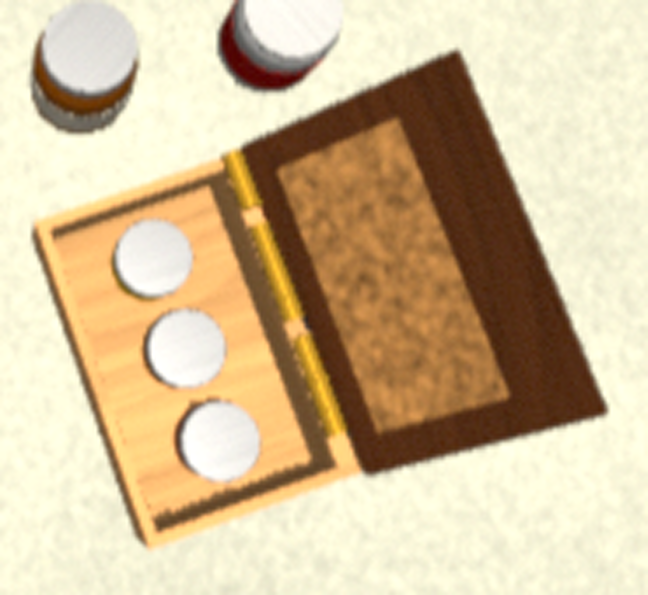

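View pics/cb.png

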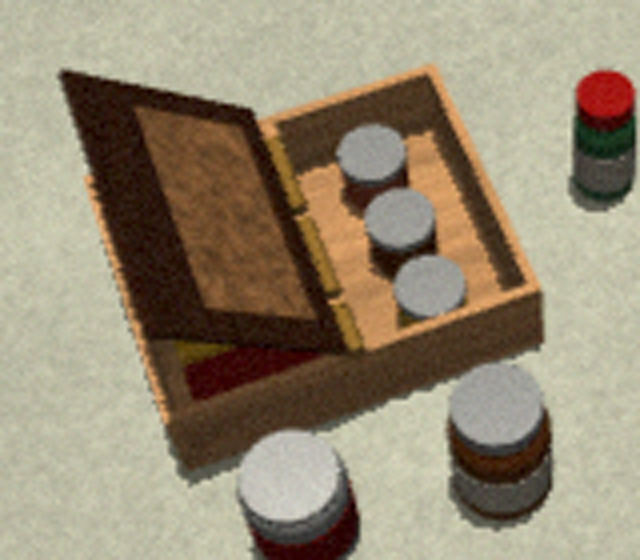

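The crops give these corners. In the top view, the rim is at (260.3,205.1) and (292.9,296), and the lip at (380.9,154.9) and (423.1,256.9). In the scene view, the lip is at (142.5,198.8) and (120.5,133), and the rim at (240.5,187.5) and (213.3,131.5).

```bash
cat >> h.py <<'E'
def tri(uv1,uv2):
    A=[];b=[]
    for n,uv in(('top',uv1),('scene',uv2)):
        o,d=ray(n,*uv);d=d/np.linalg.norm(d);M=np.eye(3)-np.outer(d,d);A.append(M);b.append(M@o)
    A=np.vstack(A);b=np.hstack(b);x,r,_,_=np.linalg.lstsq(A,b,rcond=None);return x,float(np.sqrt(r[0])) 
E
python3 - <<'E'
from h import *
P={}
for k,a,b in(('rim+x',(260.3,205.1),(240.5,187.5)),('rim-x',(292.9,296),(213.25,131.5)),('lip+x',(380.9,154.9),(142.5,198.75)),('lip-x',(423.1,256.9),(120.5,133))):
    P[k],r=tri(a,b);print(k,np.round(P[k],4),round(r,4))
A=onz('top',260.3,205.1,.07);B=onz('top',292.9,296,.07)
ex=(A-B);print('len',np.linalg.norm(ex));ex/=np.linalg.norm(ex);ey=np.cross([0,0,1],ex)
C=(A+B)/2-.125*ey;C[2]=0;yaw=np.arctan2(ex[1],ex[0]);print('C',C,'yaw',yaw,'ex',ex,'ey',ey)
L=(P['lip+x']+P['lip-x'])/2-C;h=L[2]-.074;y=L@ey;print('lip rel',L@ex,y,h,'ang',np.arctan2(h,-y),np.hypot(h,y),'liplen',np.linalg.norm(P['lip+x']-P['lip-x']),'edge yaw',(lambda d:np.arctan2(d[1],d[0]))(P['lip+x']-P['lip-x']))
for n,uv,z in(('jar',(275,149),.105),('tin',(332,145),.085),('spice',(235,268),.1)):
    p=onz('top',*uv,z);q=p-C;print(n,np.round(p,3),np.round([q@ex,q@ey],3))
E
```

```text
rim+x [0.5969 0.0737 0.0615] 0.0019
rim-x [0.4146 0.0027 0.0666] 0.0008
lip+x [ 0.684  -0.1469  0.1701] 0.0018
lip-x [ 0.4975 -0.2165  0.1745] 0.0007
len 0.19390534377027155
C [ 0.55046547 -0.0789542   0.        ] yaw 0.3698331849899387 ex [0.93238766 0.3614599  0.        ] ey [-0.3614599   0.93238766  0.        ]
lip rel 0.00041628751003237657 -0.11038376120680778 0.09827433171424828 ang 0.7274283922430652 0.14779180969202477 liplen 0.19908601828499456 edge yaw 0.35744099253860984
jar [0.707 0.047 0.105] [0.192 0.061]
tin [ 0.726 -0.075  0.085] [ 0.165 -0.059]
spice [0.467 0.119 0.1  ] [-0.006  0.215]
```

The measurements agree: caddy centre (0.550,-0.079), yaw 0.366, leaf at about 0.72 rad with radius 0.148. The bystanders are at their stated distances. I'll shut the fingers, turn tool y onto caddy x (so tool x lies along caddy +y), and rise.

Request:
step_arm:
  deltas:
    - {"roll": 8.5,"dz": -1}
    - {"roll": 8.5,"dz": -1}
    - {"roll": 8.5,"dz": -1}
    - {"roll": 8.5,"dz": -1}
    - {"roll": 8.4,"dz": -1}
  fingers: 255
  grip_force: 20

```text
validation failed for argument at $.de...
```

```bash
cat >> h.py <<'E'
from scipy.spatial.transform import Rotation as R
C=np.array([.5505,-.079,0]);yw=.365
ex=np.array([np.cos(yw),np.sin(yw),0]);ey=np.array([-ex[1],ex[0],0])
def st():
    s=ctrl.observe();p=np.array(s['eef_pos']);M=R.from_quat(s['orientation']).as_matrix()
    f=np.array(s['force']);q=p-C
    print('t',round(s['t'],2),'rel',np.round([q@ex,q@ey,p[2]],4),'F rel',np.round([f@ex,f@ey,f[2]],1),'tooly-ex',np.round(np.degrees(np.arctan2(M[1,1],M[0,1])-yw),2),'gap',s['finger_gap'],'|',np.round(s['qpos'],2))
    return p,M
def to(x,y,z):
    p,M=st();t=C+x*ex+y*ey+[0,0,z];print('d cm',np.round(100*M.T@(t-p),2))
E
python3 -c "
from h import *
to(0,-.17,.26)"
```

```text
t 0.1 rel [-0.0803  0.6409  0.2179] F rel [-0.3 -0.3 -1.4] tooly-ex 42.4 gap 0.9995214676330303 | [ 0.9   0.26  1.54 -0.    1.35 -0.2 ]
d cm [-65.3  -48.75  -4.15]
```

Request:
step_arm:
  deltas:
    - {"dx": 0,"dy": 0,"dz": -1,"roll": 8.5}
    - {"dx": 0,"dy": 0,"dz": -1,"roll": 8.5}
    - {"dx": 0,"dy": 0,"dz": -1,"roll": 8.5}
    - {"dx": 0,"dy": 0,"dz": -1,"roll": 8.5}
    - {"dx": 0,"dy": 0,"dz": -1,"roll": 8.4}
  fingers: 255
  grip_force: 20

```text
t: 0.6
eef_pos: [0.2468, 0.4912, 0.2686]
orientation: [0.57, 0.822, -0.001, -0.0]
force: [0.1, -0.4, 0.7]
finger_gap: 0.621
gripper_force: 0.0
```

```bash
python3 -c "
from h import *
to(0,-.17,.26)"
```

```text
t 0.6 rel [-0.0802  0.641   0.2686] F rel [-0.  -0.4  0.7] tooly-ex -0.35 gap 0.6205307143743884 | [0.9  0.23 1.45 0.   1.46 0.54]
d cm [-81.05   8.52   0.89]
```

Request:
step_arm:
  deltas:
    - {"dx": -4.5,"dy": 0.5,"dz": 0,"roll": 0}
    - {"dx": -4.5,"dy": 0.5,"dz": 0,"roll": 0}
    - {"dx": -4.5,"dy": 0.5,"dz": 0,"roll": 0}
    - {"dx": -4.5,"dy": 0.5,"dz": 0,"roll": 0}
    - {"dx": -4.5,"dy": 0.5,"dz": 0,"roll": 0}

```text
t: 1.1
eef_pos: [0.3508, 0.2885, 0.2684]
orientation: [0.567, 0.824, -0.0, -0.0]
force: [1.3, 0.6, -0.4]
finger_gap: 0.187
gripper_force: 0.0
```

Request:
step_arm:
  deltas:
    - {"dx": -4.5,"dy": 0.5,"dz": 0,"roll": 0}
    - {"dx": -4.5,"dy": 0.5,"dz": 0,"roll": 0}
    - {"dx": -4.5,"dy": 0.5,"dz": 0,"roll": 0}
    - {"dx": -4.5,"dy": 0.5,"dz": 0,"roll": 0}
    - {"dx": -4.5,"dy": 0.5,"dz": 0,"roll": 0}

```text
t: 1.6
eef_pos: [0.4546, 0.0871, 0.2685]
orientation: [0.567, 0.824, -0.0, -0.0]
force: [0.4, 1.6, 1.0]
finger_gap: 0.008
gripper_force: 0.0
```

Request:
step_arm:
  deltas:
    - {"dx": -4.5,"dy": 0.5,"dz": 0,"roll": 0}
    - {"dx": -4.5,"dy": 0.5,"dz": 0,"roll": 0}
    - {"dx": -4.5,"dy": 0.5,"dz": 0,"roll": 0}
    - {"dx": -4.5,"dy": 0.5,"dz": 0,"roll": 0}
    - {"dx": -4.5,"dy": 0.5,"dz": 0,"roll": 0}

```text
t: 2.1
eef_pos: [0.5583, -0.1141, 0.2682]
orientation: [0.567, 0.824, -0.0, -0.0]
force: [0.3, -0.0, 0.2]
finger_gap: 0.005
gripper_force: 0.0
```

Request:
step_arm:
  deltas:
    - {"dx": -4.5,"dy": 0.3,"dz": 0,"roll": 0}
    - {"dx": -4.5,"dy": 0.3,"dz": 0,"roll": 0}
    - {"dx": -4.5,"dy": 0.4,"dz": 0,"roll": 0}
    - {"dx": 0,"dy": 0,"dz": 0,"roll": 0}

```text
t: 2.5
eef_pos: [0.6162, -0.2403, 0.2658]
orientation: [0.569, 0.822, -0.001, -0.001]
force: [0.6, -0.6, -0.5]
finger_gap: 0.002
gripper_force: 0.0
```

```bash
python3 -c "
from h import *
to(0,-.15,.155)"
```

```text
t 2.5 rel [ 0.0038 -0.1742  0.2658] F rel [ 0.3 -0.8 -0.5] tooly-ex -0.27 gap 0.0019305406867301026 | [-0.54  0.44  1.16 -0.    1.54 -0.9 ]
d cm [ 2.41 -0.37 11.08]
```

Request:
step_arm:
  deltas:
    - {"dx": 0,"dy": 0,"dz": 4,"roll": 0}
    - {"dx": 0,"dy": 0,"dz": 4,"roll": 0}
    - {"dx": 0,"dy": 0,"dz": 4,"roll": 0}
    - {"dx": 0,"dy": -0.3,"dz": 0,"roll": 0}
    - {"dx": 0,"dy": 0,"dz": 0,"roll": 0}

```text
t: 3.0
eef_pos: [0.612, -0.2354, 0.1487]
orientation: [0.567, 0.824, -0.0, -0.001]
force: [0.6, 0.1, 0.7]
finger_gap: 0.004
gripper_force: 0.0
```

```bash
python3 -c "
from h import *
to(0,-.13,.145);a=snap('top','t1.png')[110:310,250:450];b=snap('scene','s1.png')[70:270,65:265]
cv2.imwrite('pics/c1.png',cv2.convertScaleAbs(cv2.resize(np.hstack([a,b])[:,:,::-1],(800,400)),alpha=1.6))"
```

```text
t 3.0 rel [ 0.0017 -0.1681  0.1487] F rel [ 0.6 -0.1  0.7] tooly-ex 0.01 gap 0.00394130169825015 | [-0.54  0.5   1.36 -0.    1.29 -0.9 ]
d cm [ 3.81 -0.16  0.38]
```

View pics/c1.png

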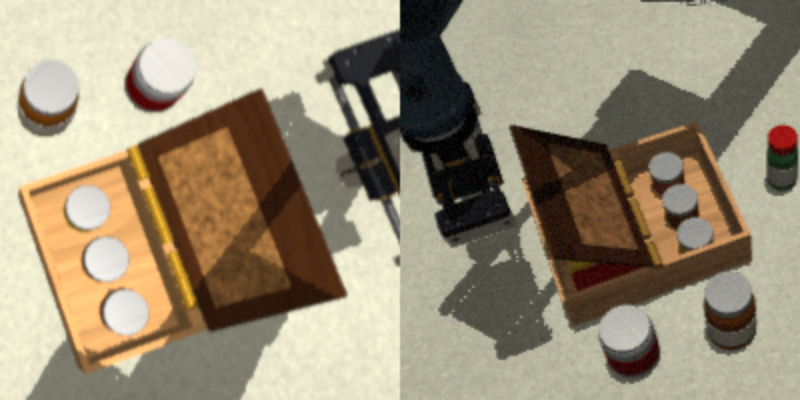

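The leaf is unmoved and the shut fingers hang beside the lip's middle (crop (345,165), i.e. top pixel about (421,193)). I'll approach until contact.

Request:
step_arm:
  deltas:
    - {"dx": 1,"dy": 0,"dz": 0.2,"roll": 0}
    - {"dx": 1,"dy": 0,"dz": 0.2,"roll": 0}
    - {"dx": 0.8,"dy": 0,"dz": 0,"roll": 0}
    - {"dx": 0.5,"dy": 0,"dz": 0,"roll": 0}
    - {"dx": 0.4,"dy": 0,"dz": 0,"roll": 0}

```text
t: 3.6
eef_pos: [0.5994, -0.2006, 0.145]
orientation: [0.567, 0.824, 0.0, 0.0]
force: [0.2, 0.1, -0.8]
finger_gap: 0.003
gripper_force: 0.0
```

```bash
python3 -c "
from h import *
st();print(proj('top',C+[0,0,.145]-.132*ey))"
```

```text
t 3.6 rel [ 0.0023 -0.1311  0.145 ] F rel [ 0.2  0.  -0.8] tooly-ex 0.04 gap 0.0029730772496804813 | [-0.5   0.46  1.43 -0.    1.25 -0.86]
(np.float64(405.9354159894038), np.float64(203.29294271889938))
```

Request:
step_arm:
  deltas:
    - {"dx": 0.6,"dy": 0,"dz": -0.2,"roll": 0}
    - {"dx": 0.6,"dy": 0,"dz": -0.2,"roll": 0}
    - {"dx": 0.6,"dy": 0,"dz": -0.2,"roll": 0}
    - {"dx": 0.6,"dy": 0,"dz": -0.3,"roll": 0}
    - {"dx": 0.6,"dy": 0,"dz": -0.3,"roll": 0}

```text
t: 4.1
eef_pos: [0.5918, -0.1786, 0.1607]
orientation: [0.568, 0.823, -0.002, 0.007]
force: [2.8, -10.9, 8.9]
finger_gap: 0.002
gripper_force: 5.5
```

```bash
python3 -c "
from h import *
st()"
```

```text
t 4.1 rel [ 0.003  -0.1078  0.1607] F rel [ -1.3 -11.2   8.9] tooly-ex -0.07 gap 0.001921126891396709 | [-0.47  0.41  1.46 -0.01  1.26 -0.83]
```

Friction on the lip is high, so I'll move more steeply upward, along the lip's arc.

Request:
step_arm:
  deltas:
    - {"dx": 0,"dy": 0,"dz": -0.5,"roll": 0}
    - {"dx": 0.2,"dy": 0,"dz": -0.6,"roll": 0}
    - {"dx": 0.4,"dy": 0,"dz": -0.6,"roll": 0}

```text
t: 4.4
eef_pos: [0.5863, -0.1676, 0.1735]
orientation: [0.567, 0.824, -0.0, -0.001]
force: [0.2, -1.5, -1.2]
finger_gap: 0.006
gripper_force: 0.9
```

```bash
python3 -c "
from h import *
st();a=snap('top','t2.png')[110:310,250:450];b=snap('scene','s2.png')[70:270,65:265]
cv2.imwrite('pics/c2.png',cv2.convertScaleAbs(cv2.resize(np.hstack([a,b])[:,:,::-1],(800,400)),alpha=1.6))"
```

```text
t 4.4 rel [ 0.0018 -0.0955  0.1735] F rel [-0.4 -1.4 -1.2] tooly-ex -0.02 gap 0.005681190952127961 | [-0.46  0.4   1.45 -0.    1.3  -0.83]
```

View pics/c2.png

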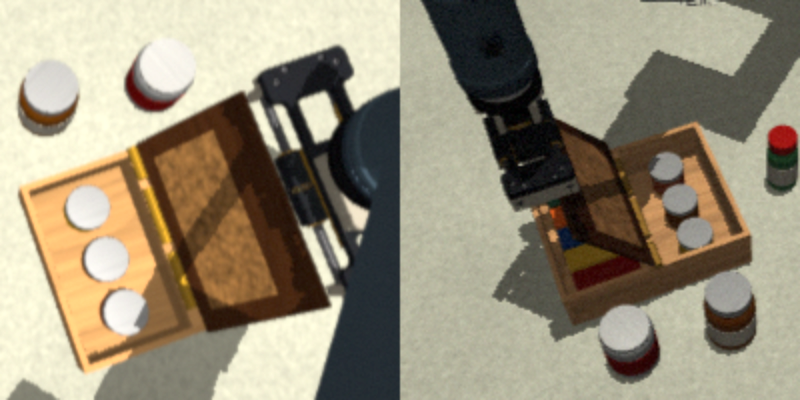

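The leaf is rising (about 1.0 rad), the caddy has not moved and forces are small. I'll continue along the arc.

Request:
step_arm:
  deltas:
    - {"dx": 0.7,"dy": 0,"dz": -0.55,"roll": 0}
    - {"dx": 0.7,"dy": 0,"dz": -0.5,"roll": 0}
    - {"dx": 0.7,"dy": 0,"dz": -0.4,"roll": 0}
    - {"dx": 0.8,"dy": 0,"dz": -0.4,"roll": 0}
    - {"dx": 0.8,"dy": 0,"dz": -0.3,"roll": 0}

```text
t: 5.0
eef_pos: [0.5731, -0.1324, 0.1955]
orientation: [0.567, 0.824, -0.0, -0.0]
force: [0.1, -1.8, -0.8]
finger_gap: 0.002
gripper_force: 0.8
```

Request:
step_arm:
  deltas:
    - {"dx": 0.8,"dy": 0,"dz": -0.3,"roll": 0}
    - {"dx": 0.8,"dy": 0,"dz": -0.2,"roll": 0}
    - {"dx": 0.8,"dy": 0,"dz": -0.1,"roll": 0}
    - {"dx": 0.8,"dy": 0,"dz": 0,"roll": 0}
    - {"dx": 0.8,"dy": 0,"dz": 0,"roll": 0}

```text
t: 5.5
eef_pos: [0.5592, -0.0953, 0.2015]
orientation: [0.567, 0.824, 0.0, 0.0]
force: [1.8, -1.9, 1.1]
finger_gap: 0.004
gripper_force: 0.9
```

```bash
python3 -c "
from h import *
st();a=snap('top','t3.png')[110:310,250:450];b=snap('scene','s3.png')[70:270,65:265]
cv2.imwrite('pics/c3.png',cv2.convertScaleAbs(cv2.resize(np.hstack([a,b])[:,:,::-1],(800,400)),alpha=1.6))"
```

```text
t 5.5 rel [ 0.0023 -0.0183  0.2015] F rel [ 1.  -2.4  1.1] tooly-ex -0.0 gap 0.004459728924628883 | [-0.37  0.3   1.52  0.    1.32 -0.73]
```

View pics/c3.png

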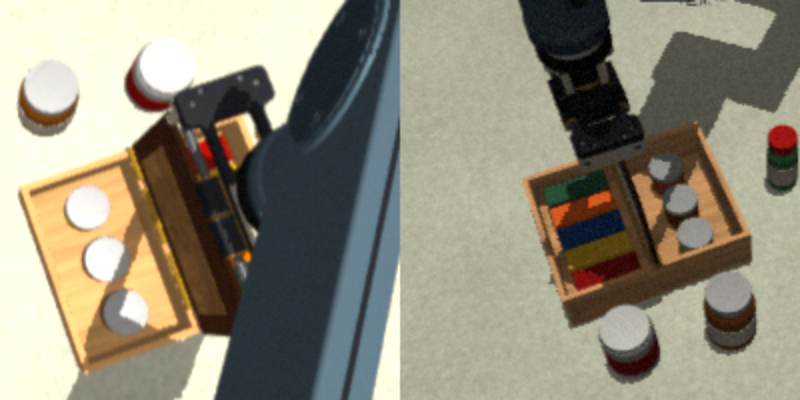

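The leaf is now nearly upright. Next I'll carry it over the top and down with the tip.

Request:
step_arm:
  deltas:
    - {"dx": 1,"dy": 0,"dz": 0.1,"roll": 0}
    - {"dx": 1,"dy": 0,"dz": 0.1,"roll": 0}
    - {"dx": 1,"dy": 0,"dz": 0.15,"roll": 0}
    - {"dx": 0.9,"dy": 0,"dz": 0.3,"roll": 0}
    - {"dx": 0.9,"dy": 0,"dz": 0.3,"roll": 0}

```text
t: 6.1
eef_pos: [0.5417, -0.05, 0.1914]
orientation: [0.567, 0.824, 0.0, -0.0]
force: [0.7, -1.2, 1.0]
finger_gap: 0.004
gripper_force: 0.9
```

Request:
step_arm:
  deltas:
    - {"dx": 0.9,"dy": 0,"dz": 0.35,"roll": 0}
    - {"dx": 0.8,"dy": 0,"dz": 0.4,"roll": 0}
    - {"dx": 0.8,"dy": 0,"dz": 0.5,"roll": 0}
    - {"dx": 0.7,"dy": 0,"dz": 0.6,"roll": 0}
    - {"dx": 0.7,"dy": 0,"dz": 0.6,"roll": 0}

```text
t: 6.6
eef_pos: [0.5277, -0.0139, 0.1665]
orientation: [0.567, 0.824, -0.0, -0.0]
force: [-0.1, -0.4, 2.2]
finger_gap: -0.0
gripper_force: 0.8
```

```bash
python3 -c "
from h import *
st();a=snap('top','t4.png')[110:310,250:450];b=snap('scene','s4.png')[70:270,65:265]
cv2.imwrite('pics/c4.png',cv2.convertScaleAbs(cv2.resize(np.hstack([a,b])[:,:,::-1],(800,400)),alpha=1.6))"
```

```text
t 6.6 rel [0.002  0.0689 0.1665] F rel [-0.2 -0.3  2.2] tooly-ex -0.0 gap -0.00019129387133301218 | [-0.24  0.26  1.67  0.    1.22 -0.6 ]
```

View pics/c4.png

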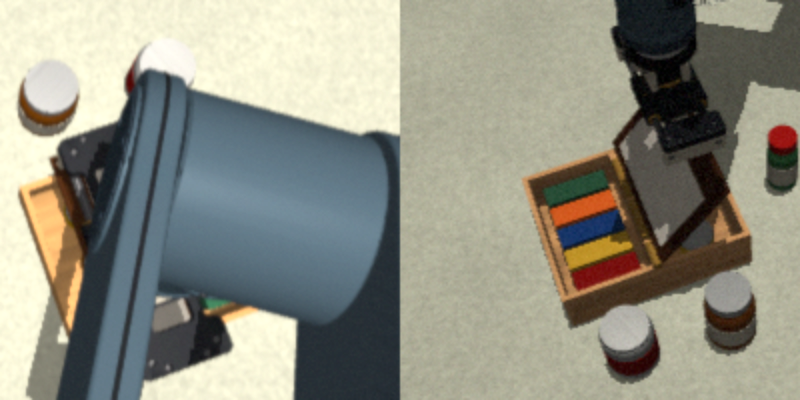

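The leaf is past upright and leaning over the pots, with the caddy in place. I'll keep following it down.

Request:
step_arm:
  deltas:
    - {"dx": 0.6,"dy": 0,"dz": 0.6,"roll": 0}
    - {"dx": 0.6,"dy": 0,"dz": 0.7,"roll": 0}
    - {"dx": 0.6,"dy": 0,"dz": 0.7,"roll": 0}
    - {"dx": 0.5,"dy": 0,"dz": 0.8,"roll": 0}
    - {"dx": 0.4,"dy": 0,"dz": 0.8,"roll": 0}

```text
t: 7.2
eef_pos: [0.5182, 0.0113, 0.1304]
orientation: [0.567, 0.824, 0.0, -0.0]
force: [0.7, 0.6, 1.1]
finger_gap: 0.01
gripper_force: 0.7
```

Request:
step_arm:
  deltas:
    - {"dx": 0.4,"dy": 0,"dz": 0.8,"roll": 0}
    - {"dx": 0.3,"dy": 0,"dz": 0.9,"roll": 0}
    - {"dx": 0.3,"dy": 0,"dz": 0.9,"roll": 0}
    - {"dx": 0.2,"dy": 0,"dz": 0.9,"roll": 0}

```text
t: 7.6
eef_pos: [0.514, 0.0221, 0.0953]
orientation: [0.567, 0.824, -0.0, -0.0]
force: [0.4, 0.0, 1.2]
finger_gap: 0.002
gripper_force: 0.6
```

```bash
python3 -c "
from h import *
to(0,.11,.077)"
```

```text
t 7.6 rel [0.002  0.1075 0.0953] F rel [ 0.4 -0.2  1.2] tooly-ex 0.0 gap 0.0017812401423191835 | [-0.17  0.32  1.79  0.    1.04 -0.54]
d cm [ 0.25 -0.2   1.83]
```

Request:
step_arm:
  deltas:
    - {"dx": 0,"dy": 0,"dz": 0.6,"roll": 0}
    - {"dx": 0,"dy": 0,"dz": 0.6,"roll": 0}
    - {"dx": 0,"dy": 0,"dz": 0.4,"roll": 0}
    - {"dx": 0,"dy": 0,"dz": 0.2,"roll": 0}

```text
t: 8.0
eef_pos: [0.514, 0.0218, 0.0777]
orientation: [0.567, 0.824, -0.0, -0.0]
force: [-0.7, 0.4, 1.7]
finger_gap: 0.006
gripper_force: 0.6
```

Request:
step_arm:
  deltas:
    - {"dx": 0,"dy": 0,"dz": 0.1,"roll": 0}
    - {"dx": 0,"dy": 0,"dz": 0.1,"roll": 0}

```text
t: 8.2
eef_pos: [0.5141, 0.0218, 0.0771]
orientation: [0.567, 0.824, -0.0, 0.0]
force: [-5.3, 1.1, 17.9]
finger_gap: 0.01
gripper_force: 8.0
```

The press stopped at z = 0.077 with 18 N, which is exactly the top of a flat leaf. I'll hold briefly and then lift clear.

Request:
step_arm:
  deltas:
    - {"dx": 0,"dy": 0,"dz": 0,"roll": 0}
    - {"dx": 0,"dy": 0,"dz": 0,"roll": 0}
    - {"dx": 0,"dy": 0,"dz": 0,"roll": 0}
    - {"dx": 0,"dy": 0,"dz": -0.5,"roll": 0}
    - {"dx": 0,"dy": 0,"dz": -1,"roll": 0}

```text
t: 8.7
eef_pos: [0.5139, 0.0217, 0.0912]
orientation: [0.567, 0.824, -0.0, -0.0]
force: [-0.6, -0.1, -0.1]
finger_gap: 0.006
gripper_force: 0.0
```

Request:
step_arm:
  deltas:
    - {"dx": 0,"dy": 0,"dz": -3,"roll": 0}
    - {"dx": 0,"dy": 0,"dz": -4,"roll": 0}
    - {"dx": 0,"dy": 0,"dz": -4,"roll": 0}
    - {"dx": 0,"dy": 0,"dz": -4,"roll": 0}
    - {"dx": 0,"dy": 0,"dz": -3,"roll": 0}

```text
t: 9.2
eef_pos: [0.5149, 0.0216, 0.2748]
orientation: [0.567, 0.824, 0.001, 0.002]
force: [1.0, -0.9, 0.2]
finger_gap: 0.009
gripper_force: 0.0
```

Request:
step_arm:
  deltas:
    - {"dx": 4,"dy": -3,"dz": 0,"roll": 0}
    - {"dx": 4,"dy": -3,"dz": 0,"roll": 0}
    - {"dx": 4,"dy": -3,"dz": 0,"roll": 0}
    - {"dx": 4,"dy": -3,"dz": 0,"roll": 0}
    - {"dx": 4,"dy": -3,"dz": 0,"roll": 0}

```text
t: 9.7
eef_pos: [0.3011, 0.1557, 0.2718]
orientation: [0.568, 0.823, 0.001, 0.001]
force: [0.3, 0.8, 0.9]
finger_gap: 0.002
gripper_force: 0.0
```

Request:
step_arm:
  deltas:
    - {"dx": 4,"dy": 0,"dz": 0,"roll": 0}
    - {"dx": 4,"dy": 0,"dz": 0,"roll": 0}
    - {"dx": 2,"dy": 0,"dz": 0,"roll": 0}
    - {"dx": 0,"dy": 0,"dz": 0,"roll": 0}
    - {"dx": 0,"dy": 0,"dz": 0,"roll": 0}

```text
t: 10.2
eef_pos: [0.2671, 0.2485, 0.2716]
orientation: [0.566, 0.824, 0.0, 0.0]
force: [-0.7, -0.9, 0.3]
finger_gap: 0.003
gripper_force: 0.0
```

```bash
python3 -c "
from h import *
st();a=snap('top','t5.png')[110:310,230:430];b=snap('scene','s5.png')[70:270,65:265]
cv2.imwrite('pics/c5.png',cv2.convertScaleAbs(cv2.resize(np.hstack([a,b])[:,:,::-1],(800,400)),alpha=1.6))"
```

```text
t 10.2 rel [-0.1479  0.4071  0.2716] F rel [-0.9 -0.6  0.3] tooly-ex 0.1 gap 0.003000680638652152 | [ 0.44 -0.13  1.82 -0.    1.44  0.07]
```

View pics/c5.png

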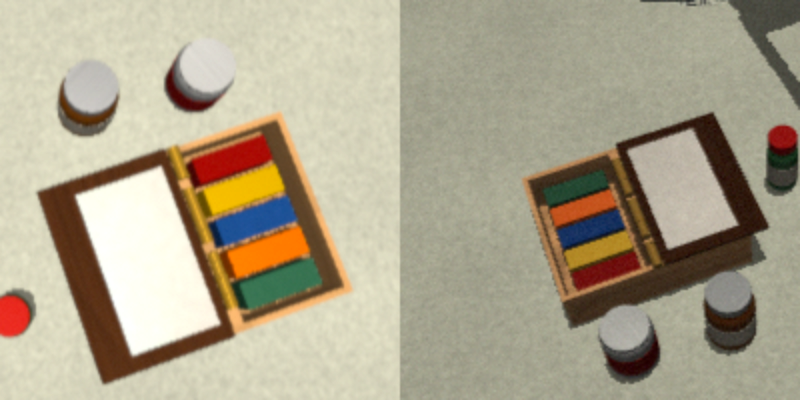

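The leaf lies white side up over the pots, with lip corners at crop (38,191) and (105,382). The jars and caddy are unmoved. I'll check the lip height and hand in.

```bash
python3 -c "
from h import *
for a,b in(((249,205.5),(248.5,184)),((282.5,301),(221.5,127))):
    p,r=tri(a,b);q=p-C;print(np.round([q@ex,q@ey,p[2]],4),r)
if abs(p[2]-.075)<.012: print(order.hand_in())"
```

```text
[0.1029 0.148  0.0724] 5.144364085218579e-05
[-0.0985  0.1491  0.0738] 0.0022810312653852257
the job is handed in; nothing more can be done
None
```

The cover leaf now lies flat over the spice pots (lip measured at about 73 mm, where flat is about 74 mm), the caddy and the three bystanders look unmoved in the last pictures, the arm is clear, and the job is handed in (no verdict shown).

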